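# Park the washed piston pins at the top of the drain board

### The job

Two bright, washed steel piston pins and one that is still brown with varnish lie at the bottom of the sloping blue drain board. With the fingertips, slowly push each of the two bright pins up its own lane and over the crest, never letting it run back down, until it rests against the stop at the top. Do not pick the pins up; leave the brown pin at the bottom for another wash, and everything else on the bench where it is.

Things in the scene. Friction and masses are not known exactly. Their poses are not given: they have to be found in the camera images.
- tray: Blue folded-steel drain board, 318 mm wide, fixed to the bench; origin on the bench under its middle, x ahead, z up. Three lanes, centre lines at y = -105, 0, +105 mm, parted by ribs 5 mm wide and 6 mm high; side flanges 18 mm high. Past its front edge (135 mm down the slope from board) hangs a lower drip gutter, 40 mm wide.
- board (a point): Middle of the board's slope, on its surface, 46 mm over the bench. x runs up the slope (7 deg from level, away from the robot), y across the board, z square to the slope. At x = -102 mm a lip 6 mm high, on which the pins lean at the start; then plain slope up to the crest at x = +62 mm.
- crest (a point): Middle of the crest, on the surface, where a thin line of bare metal runs across the blue board; axes as board, 62 mm up the slope from it. Beyond it the sheet is folded to fall gently (5 deg below level) for 42 mm to the stop. A pin whose centre has passed the crest rolls on to the stop by itself and stays there.
- stop (a point): Middle of the foot of the stop, at the top end of the board: a flange 30 mm high, nearly upright. Axes as board; it lies at x = +103 mm, z = -9 mm in those axes. A parked pin touches the stop: its centre is then at x = +88 mm, z = +15 mm in the axes of board.
- pin_a: Clean piston pin: bright steel cylinder, 40 mm diameter, 75 mm long, about 0.6 kg, dark bore in each end. Origin at its centre, y along its axis (across the board); its x and z axes turn as it rolls. At the start it lies at the bottom of one of the lanes, centre at x = -86 mm, z = 20 mm in the axes of board, within 9 mm of the lane's middle. Smooth and slippery, it rolls very freely.
- pin_b: The other clean piston pin, the same in look and size as pin_a, at the bottom of another lane. Origin and axes as for pin_a.
- pin_dark: Piston pin of the same size and axes, but dark brown all over with varnish. It lies at the bottom of the remaining lane and stays there.
- piston: Bystander: aluminium piston standing crown down, 100 mm diameter, 85 mm high, left of the board. Origin under its centre, z up.
- spray: Bystander: white and yellow spray can, 66 mm diameter, 190 mm high, behind the board to the right. Origin under its centre, z up.
- oil: Bystander: black oil bottle with a red cap, 72 mm diameter, 170 mm high, behind the board to the left. Origin under its centre, z up.
- wrench: Bystander: steel wrench, 200 mm long, lying flat right of the board. Origin under its middle, x along it, z up.
- main_cap: Bystander: dark iron main-bearing cap, 34 x 120 x 50 mm, lying left of the board near the robot. Origin under its centre, z up.
- socket: Bystander: steel deep socket standing on end, 26 mm diameter, 75 mm high, right of the board. Origin under its centre, z up.
Mind the look-alikes: they are no part of the job. What is shaped like the pin_b but turquoise or yellow is not meant. What is shaped like the pin_a but green is not meant.

How it is judged:
By the outcome, as a careful person would: the job done as asked, in the order asked, and still so for the second after the job is handed in, with the robot touching nothing.
It also fails if it takes over 64 s, if anything falls off the work surface, if the arm or the gripper's body presses on something with over 40 N, if the wrist force passes 120 N, or if a joint passes its speed limit or range.

### The arm

A 6-joint arm with a two-finger parallel gripper is mounted at the origin on the work surface. World frame = base frame: x ahead of the robot, y to its left, z up, the work surface at z = 0. Lengths are in m, angles in rad, forces in N, time in s.
With the tool pointing down it reaches from about 0.4 to 0.925 m from the base axis. Payload 3.4 kg.
Tool frame: the origin (TCP) lies at the very end of the fingers, on their centre line; the grasp point (between the pads) lies 19 mm behind it; x points along the fingers, z is the direction in which the jaws open and shut, and the axes are right-handed (so a half turn about x gives the same grasp; the last joint's range is limited). The gripper opens to 85 mm and grips with 20 to 120 N. Pads are 22 mm wide; open, the fingers measure 114 mm over their backs; the gripper's body (76 mm by 85 mm) begins 54 mm behind the grasp point. The pads swing forward as they close: fully open they stand 13 mm farther back than shut.
Start: joints at [-1.276, 0.307, 1.506, -0, 1.328, -0.073], TCP at [0.207, -0.536, 0.197] pointing down, gripper open.
Joint ranges: [-3.12, 3.12], [-1.05, 2.28], [0.14, 2.33], [-1.42, 4.57], [0.1, 2.73], [-2.68, 2.68]. Speed limits (rad/s): [2.57, 2.57, 3.14, 3.14, 3.14, 3.14].

### API

Orientations are given as [roll, pitch, yaw] about the fixed x, y, z axes, in that order (R = Rz(yaw) Ry(pitch) Rx(roll)).
In Python, from workcell import observe, capture, finish_job, boxes_of gives the robot as it stands.
- The arm moves only by the tool arm_command, never from a script. Its argument "commands" is a list of rows, each an object of numbers: "fingers": the opening in per cent of the stroke, from 0 (shut) to 100 (fully open); "x", "y", "z": the shift along the tool's x, y, z in mm; "wx", "wy", "wz": the turn, a rotation vector about the tool's x, y, z in rad. A call has exactly 5 rows; each row is the pose to reach, as a shift and turn from the pose commanded when the call began, along the tool's axes at that moment; what a row does not reach only later rows make up. A row lasts 1/8 s, in which the tool goes at most 62.5 mm and 10.7 degrees, less where a joint would pass 70% of its speed; a pose out of reach is approached as far as the arm can. A call with a gripper value outside its range is refused whole. The fingers move at their own pace and stop on an object; "force" is the grip in N (left out, the last holds). Time passes only in rows, so rows that repeat a pose let the fingers close, or fill a call up. It gives the time, the measured TCP pose, the force and the opening at its end, in the units of the state.
- observe(): the state, without advancing time (a new reading comes with each control period).
- capture(name): name is "scene" or "top" or "wrist"; returns a dict with "pixels" (420x560x3 uint8, blue, green, red), "vfov" (degrees; the focal length in pixels is half the picture's height over the tangent of half this angle, whatever the lens; pixels are square), "cx", "cy" (the principal point, pixels), "world_from_camera" (4x4, takes a point from camera to world coordinates); the wrist camera has in their place "tool_from_camera" (4x4, takes a point from camera to tool coordinates, whose origin is the TCP and whose axes are the tool frame's). Camera axes: x right, y up, looking along -z (the intrinsics and any distortion apply to the point x, -y, -z); pixel columns grow to the right and rows downward; lengths in m; the calibration is good to about 2 mm. A picture is of the moment at which its call begins: read the wrist's pose just before it. There is no depth.
- finish_job(): hands the job in, once; it reports no verdict.
Trained networks look in the newest picture that a camera, given by its name, has taken for a name from the list of things; names that differ only in an ending like _2 or _b are one class to them, and where a whole thing is asked for, a point or a joint stands for the part that bears it (a point fixed in the world has none). Each returns a list of dicts, best first, with "p" (0 to 1); they miss things now and then, are a little off and sometimes report something else, mostly with a low value. They report only what shows in the picture. A call takes as long as a camera call. They do not tell look-alikes from the thing itself.
- boxes_of(label, camera): "rect" ([left, top, right, bottom] in pixels, round what is visible of it).
The state is a dict: "time": time; "joint_pos": joint angles; "joint_velocities": joint speeds; "tau": joint torques, N m; "tool_pos": TCP position; "eef_rot": TCP orientation; "force": force on the tool from outside, world axes, zero at the start; "ft_torque": the same for the moment, N m; "grip_width": opening from 0.0 (shut) to 1.0 (fully open).
Only numpy, scipy, OpenCV 4.12 (cv2) and the standard library are available. Lean on these libraries where they do the work, as an engineer would, in place of code of your own. Each camera call takes 0.05 s, during which the arm holds its last target. There are 200 camera calls.

## Working session

There is one attempt and no reset: what is moved stays moved. The work goes in short steps, Python scripts to look and compute and a tool call to move; the robot and the scene stay as the last step left them, time stands still between calls to the robot, and variables do not carry over. Pictures are saved under pics/ and viewed, about 8 in all and at most 12, crops included, and the job is handed in when it is done.

Besides the shell and the picture viewer there is one more tool, called after "Call:" in YAML: its name, and indented under it one key for each argument. arm_command: Moves the arm, as the interface text tells. Its arguments: {"type":"object","properties":{"commands":{"type":"array","items":{"type":"object","properties":{"fingers":{"type":"number"},"x":{"type":"number"},"y":{"type":"number"},"z":{"type":"number"},"wx":{"type":"number"},"wy":{"type":"number"},"wz":{"type":"number"}}}},"force":{"type":"number"}},"required":["commands"]}

```bash
ls; mkdir -p pics; python3 - <<'E'
from workcell import observe,capture,boxes_of
import cv2,numpy as np
print(observe())
ims=[]
for n in("scene","top"):
    c=capture(n); cv2.imwrite(f"pics/{n}0.png",c["pixels"]); print(n,c["vfov"],c["cx"],c["cy"],np.round(c["world_from_camera"],4).tolist(),[k for k in c])
    for l in("pin_a","pin_dark","tray"):
        print(l,[(np.round(b["rect"]).tolist(),round(b["p"],2)) for b in boxes_of(l,n)][:6])
E
```

```text
pics
{'time': 0.0, 'joint_pos': array([-1.27551875e+00,  3.07567685e-01,  1.50766542e+00, -9.59214526e-06,
        1.32844025e+00, -7.34959596e-02]), 'joint_velocities': array([-5.95330351e-04, -2.84582473e-04,  7.51881323e-04,  6.95227420e-05,
       -5.46297953e-04,  4.71384373e-04]), 'tau': array([ 9.89919354e-04, -4.57562578e+01, -2.51919490e+01,  1.79564418e-04,
        1.34459828e-02,  2.85156824e-05]), 'tool_pos': array([ 0.20701952, -0.53560438,  0.19648719]), 'eef_rot': array([3.07256967, 1.5687156 , 1.87054919]), 'force': array([ 0.62529814, -0.34357303,  0.6131859 ]), 'ft_torque': array([0.00229903, 0.02542165, 0.04910177]), 'grip_width': 1.0037892512882443}
scene 47.502950319099305 273.04560718055006 208.22256354700988 [[0.5281, -0.6207, 0.5795, 1.377], [0.8492, 0.3914, -0.3546, -0.5159], [-0.0066, 0.6793, 0.7338, 1.1611], [0.0, 0.0, 0.0, 1.0]] ['pixels', 'vfov', 'cx', 'cy', 'world_from_camera']
pin_a [([190.0, 192.0, 213.0, 209.0], 0.8), ([322.0, 139.0, 343.0, 153.0], 0.73), ([258.0, 196.0, 283.0, 217.0], 0.65), ([280.0, 153.0, 303.0, 172.0], 0.53), ([193.0, 236.0, 216.0, 264.0], 0.53), ([288.0, 186.0, 312.0, 208.0], 0.52)]
pin_dark [([223.0, 204.0, 255.0, 228.0], 0.69)]
tray [([215.0, 181.0, 349.0, 285.0], 0.62), ([290.0, 187.0, 311.0, 203.0], 0.47)]
top 46.43703209561416 277.34083376967953 214.41296065215346 [[0.0278, 0.9913, -0.1288, 0.3673], [-0.9996, 0.0268, -0.0098, -0.0272], [-0.0062, 0.129, 0.9916, 1.2605], [0.0, 0.0, 0.0, 1.0]] ['pixels', 'vfov', 'cx', 'cy', 'world_from_camera']
pin_a [([252.0, 220.0, 280.0, 239.0], 0.98), ([358.0, 209.0, 372.0, 240.0], 0.89), ([96.0, 280.0, 132.0, 310.0], 0.68), ([318.0, 287.0, 348.0, 313.0], 0.62)]
pin_dark [([298.0, 222.0, 327.0, 244.0], 0.63)]
tray [([191.0, 142.0, 341.0, 272.0], 0.94)]
```

```bash
python3 - <<'E'
import cv2
a=cv2.imread("pics/top0.png")
cv2.imwrite("pics/c1.png",cv2.resize(a[120:320,80:400],None,fx=2.5,fy=2.5,interpolation=cv2.INTER_CUBIC))
b=cv2.imread("pics/scene0.png")
cv2.imwrite("pics/c2.png",cv2.resize(b[120:300,160:400],None,fx=3.3,fy=3.3,interpolation=cv2.INTER_CUBIC))
E
```

```text
(no output)
```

View pics/c1.png

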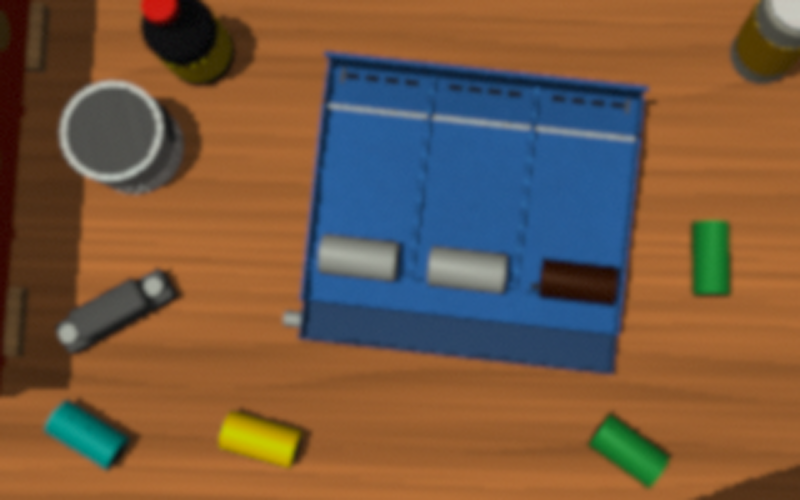

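View pics/c2.png

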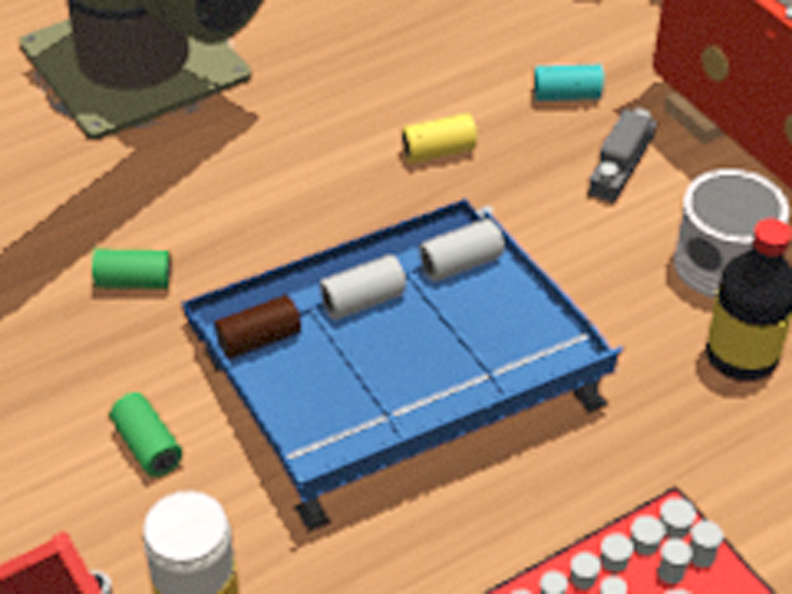

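Top crop: the bright pins lie in the left lane (full-frame pixel ~(223,223)) and the middle lane (~(266,229)). The brown pin is in the right lane (~(312,232)), and the green, yellow and turquoise look-alikes are all off the board. So the two grey steel cylinders on the board are pin_a and pin_b. Next I'll fit the board pose.

```bash
cat > h.py <<'E'
import numpy as np,cv2
from scipy.optimize import least_squares
from scipy.spatial.transform import Rotation as R
def proj(c,P):
    W=c["world_from_camera"]; p=(np.asarray(P)-W[:3,3])@W[:3,:3]
    f=c["pixels"].shape[0]/2/np.tan(np.radians(c["vfov"]/2))
    return np.c_[c["cx"]-f*p[:,0]/p[:,2],c["cy"]+f*p[:,1]/p[:,2]]
def board(q): # world_from_board
    return R.from_euler("z",q[2])*R.from_euler("y",-np.radians(7)),np.array([q[0],q[1],.046])
def b2w(q,P):
    r,t=board(q); return r.apply(P)+t
E
python3 - <<'E'
from h import *
from workcell import capture,observe
C={n:capture(n) for n in("top","scene")}
pts={"top":np.array([[328,106],[636,139]])/2.5+[80,120],"scene":np.array([[588,338],[288,458]])/3.3+[160,120]}
cr=np.array([[.062,.157,0],[.062,-.157,0]])
def pinpts(m,n):
    return m
# pin masks: bright grey on the board; dark brown
pins={}
for n,c in C.items():
    im=c["pixels"].astype(int); hsv=cv2.cvtColor(c["pixels"],cv2.COLOR_BGR2HSV)
    m=((hsv[...,1]<60)&(hsv[...,2]>70)).astype(np.uint8)
    k,l,s,ce=cv2.connectedComponentsWithStats(m)
    for i in range(1,k):
        x,y,w,h,a=s[i]
        if a>60 and (190<ce[i][0]<345) and (140<ce[i][1]<275): print(n,x,y,w,h,a,ce[i].round(1))
res=lambda q:np.r_[(proj(C["top"],b2w(q,cr))-pts["top"]).ravel(),(proj(C["scene"],b2w(q,cr))-pts["scene"]).ravel()]
s=least_squares(res,[.5,0,0]);q=s.x;print("q",q,"res",s.fun.round(1))
np.save("q.npy",q)
for n,c in C.items():
    P=[[-.086,y,.02] for y in(.105,0,-.105)]+[[-.135,.159,0],[-.135,-.159,0],[.103,.159,-.009],[.103,-.159,-.009]]
    print(n,proj(c,b2w(q,np.array(P))).round(1).tolist())
E
```

```text
top 208 214 31 18 455 [223.  222.6]
top 251 219 32 18 464 [266.6 227.5]
scene 339 168 11 9 62 [344.2 172.4]
scene 287 182 55 40 346 [303.2 195.3]
scene 257 197 26 20 308 [270.  206.1]
q [ 0.58013945  0.00728253 -0.08437393] res [-1.3 -1.1 -0.6 -0.8 -0.7 -1.2 -2.3  0.1]
top [[222.8, 221.9], [264.9, 226.6], [307.1, 231.3], [200.5, 238.8], [326.0, 252.9], [211.5, 145.6], [336.1, 159.1]]
scene [[299.1, 195.6], [270.2, 206.5], [240.0, 217.9], [306.2, 186.9], [218.9, 219.5], [345.3, 231.1], [250.5, 270.6]]
```

```bash
cat >> h.py <<'E'
q=np.load("q.npy")
def goal_rot():
    r=board(q)[0].as_matrix(); return r
def plan(tb=None,tw=None,turn=True,sgn=None):
    from workcell import observe
    o=observe(); T=R.from_euler("xyz",o["eef_rot"]); p=np.array(o["tool_pos"])
    B=board(q)[0].as_matrix(); best=None
    for s in(1,-1):
        X=-B[:,2];Z=s*B[:,1];G=R.from_matrix(np.c_[X,np.cross(Z,X),Z])
        v=(T.inv()*G).as_rotvec()
        if best is None or np.linalg.norm(v)<np.linalg.norm(best): best=v
    t=b2w(q,np.array([tb])/1000)[0] if tb is not None else np.array(tw)
    cb=board(q)[0].inv().apply(p-board(q)[1])*1000
    print("t",round(o["time"],2),"TCP",p.round(4),"board mm",cb.round(1),"F",np.round(o["force"],1),"grip",round(o["grip_width"],3),"j",o["joint_pos"].round(2))
    print("target",t.round(3),"shift",(T.inv().apply(t-p)*1000).round(1),"turn",best.round(4))
    print("tool axes in board",(board(q)[0].inv()*T).as_matrix().round(3).tolist())
E
python3 -c "
from h import *
plan(tw=[.50,-.2,.2]);plan(tb=[-135,105,90])"
```

```text
t 0.5 TCP [ 0.2073 -0.5363  0.1974] board mm [-304.9 -573.1  190. ] F [-0.1 -0.1  0.2] grip 1.0 j [-1.28  0.31  1.51 -0.    1.33 -0.07]
target [ 0.5 -0.2  0.2] shift [  -2.6  394.3 -208.2] turn [ 0.4526 -0.0277  0.1201]
tool axes in board [[-0.122, 0.892, 0.435], [0.0, 0.438, -0.899], [-0.993, -0.11, -0.053]]
t 0.5 TCP [ 0.2073 -0.5363  0.1974] board mm [-304.9 -573.1  190. ] F [-0.1 -0.1  0.2] grip 1.0 j [-1.28  0.31  1.51 -0.    1.33 -0.07]
target [0.445 0.124 0.119] shift [  78.5  459.4 -530.5] turn [ 0.4526 -0.0277  0.1201]
tool axes in board [[-0.122, 0.892, 0.435], [0.0, 0.438, -0.899], [-0.993, -0.11, -0.053]]
```

Call:
arm_command:
  commands:
    - {"x": -3, "y": 394, "z": -208, "wx": 0.453, "wy": -0.028, "wz": 0.12, "fingers": 45}
    - {"x": -3, "y": 394, "z": -208, "wx": 0.453, "wy": -0.028, "wz": 0.12, "fingers": 45}
    - {"x": -3, "y": 394, "z": -208, "wx": 0.453, "wy": -0.028, "wz": 0.12, "fingers": 45}
    - {"x": -3, "y": 394, "z": -208, "wx": 0.453, "wy": -0.028, "wz": 0.12, "fingers": 45}
    - {"x": -3, "y": 394, "z": -208, "wx": 0.453, "wy": -0.028, "wz": 0.12, "fingers": 45}

```text
time: 1.12
tool_pos: [0.4134, -0.2994, 0.2]
eef_rot: [1.562, 1.448, -0.094]
force: [0.8, -0.2, 0.2]
grip_width: 0.451
```

```bash
python3 -c "
from h import *
plan(tb=[-140,105,100])"
```

```text
t 1.12 TCP [ 0.4134 -0.2994  0.2   ] board mm [-120.5 -319.6  169.9] F [ 0.8 -0.2  0.2] grip 0.451 j [-0.77  0.16  1.72  0.08  1.17  0.86]
target [0.438 0.125 0.128] shift [  69.4  -20.1 -424.7] turn [-0.0011  0.0012 -0.001 ]
tool axes in board [[0.001, 1.0, -0.001], [-0.001, -0.001, -1.0], [-1.0, 0.001, 0.001]]
```

Call:
arm_command:
  commands:
    - {"x": 20, "y": -15, "z": -425}
    - {"x": 20, "y": -15, "z": -425}
    - {"x": 20, "y": -15, "z": -425}
    - {"x": 20, "y": -15, "z": -425}
    - {"x": 20, "y": -15, "z": -425}

```text
invalid input at $.commands[0]: expected keys fingers, x, y, z, wx, wy, wz
```

```bash
python3 -c "
from h import *
plan(tb=[-140,105,85])"
```

```text
t 1.12 TCP [ 0.4134 -0.2994  0.2   ] board mm [-120.5 -319.6  169.9] F [ 0.8 -0.2  0.2] grip 0.451 j [-0.77  0.16  1.72  0.08  1.17  0.86]
target [0.44  0.124 0.113] shift [  84.4  -20.1 -424.7] turn [-0.0011  0.0012 -0.001 ]
tool axes in board [[0.001, 1.0, -0.001], [-0.001, -0.001, -1.0], [-1.0, 0.001, 0.001]]
```

Call:
arm_command:
  commands:
    - {"x": 20, "y": -15, "z": -425, "wx": 0, "wy": 0, "wz": 0, "fingers": 45}
    - {"x": 20, "y": -15, "z": -425, "wx": 0, "wy": 0, "wz": 0, "fingers": 45}
    - {"x": 20, "y": -15, "z": -425, "wx": 0, "wy": 0, "wz": 0, "fingers": 45}
    - {"x": 20, "y": -15, "z": -425, "wx": 0, "wy": 0, "wz": 0, "fingers": 45}
    - {"x": 20, "y": -15, "z": -425, "wx": 0, "wy": 0, "wz": 0, "fingers": 45}

```text
time: 1.75
tool_pos: [0.4299, 0.0128, 0.184]
eef_rot: [1.569, 1.447, -0.087]
force: [1.5, -0.4, -0.6]
grip_width: 0.45
```

```bash
python3 -c "
from h import *
plan(tb=[-145,105,85])"
```

```text
t 1.75 TCP [0.4299 0.0128 0.184 ] board mm [-132.2   -7.2  155.2] F [ 1.5 -0.4 -0.6] grip 0.45 j [-0.07  0.04  1.9  -0.    1.08  1.59]
target [0.435 0.125 0.113] shift [  70.2  -13.  -112.2] turn [-0.0009  0.0004 -0.0018]
tool axes in board [[0.002, 1.0, -0.001], [-0.0, -0.001, -1.0], [-1.0, 0.002, 0.0]]
```

Call:
arm_command:
  commands:
    - {"x": 20, "y": -13, "z": -60, "wx": 0, "wy": 0, "wz": 0, "fingers": 45}
    - {"x": 40, "y": -13, "z": -112, "wx": 0, "wy": 0, "wz": 0, "fingers": 45}
    - {"x": 60, "y": -13, "z": -112, "wx": 0, "wy": 0, "wz": 0, "fingers": 45}
    - {"x": 70, "y": -13, "z": -112, "wx": 0, "wy": 0, "wz": 0, "fingers": 45}
    - {"x": 70, "y": -13, "z": -112, "wx": 0, "wy": 0, "wz": 0, "fingers": 45}

```text
time: 2.38
tool_pos: [0.4344, 0.1223, 0.1119]
eef_rot: [1.564, 1.45, -0.093]
force: [-1.0, 0.5, -0.0]
grip_width: 0.449
```

```bash
python3 -c "
from h import *
from workcell import capture,boxes_of
plan(tb=[-132,105,13])
c=capture('wrist');cv2.imwrite('pics/w1.png',c['pixels']);print(np.round(c['tool_from_camera'],3).tolist(),c['vfov'],c['cx'],c['cy']);print(boxes_of('pin_a','wrist'))
"
```

```text
t 2.38 TCP [0.4344 0.1223 0.1119] board mm [-145.7  102.3   84.3] F [-1.   0.5 -0. ] grip 0.449 j [ 0.21  0.17  1.96 -0.05  0.89  1.9 ]
target [0.457 0.123 0.043] shift [71.3 13.9 -2.7] turn [-0.0011  0.001   0.0015]
tool axes in board [[-0.002, 1.0, -0.001], [-0.001, -0.001, -1.0], [-1.0, -0.002, 0.001]]
[[-0.0, 0.322, -0.947, -0.176], [0.001, 0.947, 0.322, 0.084], [1.0, -0.001, -0.001, -0.001], [0.0, 0.0, 0.0, 1.0]] 61.97289993970097 279.63872853753014 209.02297038429185
[{'rect': [374.2, 95.3, 511.6, 155.9], 'p': 0.76}, {'rect': [0.0, 337.5, 49.5, 406.2], 'p': 0.76}, {'rect': [216.7, 97.5, 338.4, 160.0], 'p': 0.62}, {'rect': [154.1, 322.2, 235.8, 377.7], 'p': 0.58}, {'rect': [551.9, 288.4, 559.5, 314.0], 'p': 0.58}]
```

View pics/w1.png

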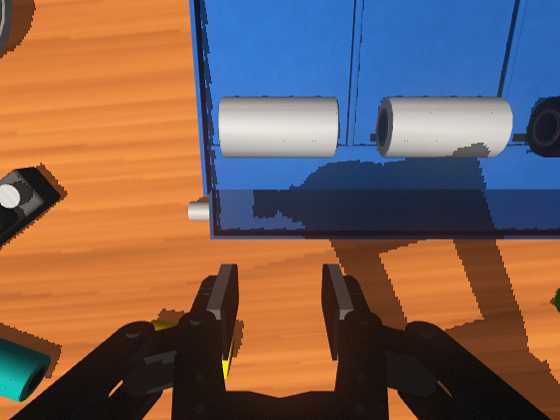

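Wrist view: the left bright pin spans columns 219–339 and rows 97–157. It is centred on the gripper (column 279) and parallel to the fingers. I'll check the board fit with this picture.

```bash
python3 -c "
from h import *
from workcell import capture,observe
o=observe();c=capture('wrist');T=np.eye(4);T[:3,:3]=R.from_euler('xyz',o['eef_rot']).as_matrix();T[:3,3]=o['tool_pos']
c['world_from_camera']=T@c['tool_from_camera']
P=[[-135,105,0],[-135,0,0],[-135,159,0],[-102,52.5,6],[-102,105,6],[62,105,0]]
print(proj(c,b2w(q,np.array(P)/1000)).round(1).tolist())
a=np.radians(np.arange(0,360,5))
for y in(105,0):
  for e in(-37.5,37.5):
    p=proj(c,b2w(q,np.c_[-86+20*np.cos(a),0*a+y+e,20+20*np.sin(a)]/1000));print(y,e,p.min(0).round(1),p.max(0).round(1))
"
```

```text
[[276.6, 191.8], [411.8, 191.7], [207.0, 191.9], [348.3, 150.5], [276.3, 150.5], [275.3, -126.9]]
105 -37.5 [327.4  99.2] [336.2 160. ]
105 37.5 [215.2  99.3] [225.3 160.1]
0 -37.5 [470.4  99.1] [505.6 159.9]
0 37.5 [368.3  99.2] [384.6 160. ]
```

Call:
arm_command:
  commands:
    - {"x": 20, "y": 5, "z": 0, "wx": 0, "wy": 0, "wz": 0, "fingers": 45}
    - {"x": 40, "y": 10, "z": 0, "wx": 0, "wy": 0, "wz": 0, "fingers": 45}
    - {"x": 60, "y": 13, "z": 0, "wx": 0, "wy": 0, "wz": 0, "fingers": 45}
    - {"x": 75, "y": 13, "z": 0, "wx": 0, "wy": 0, "wz": 0, "fingers": 45}
    - {"x": 75, "y": 15, "z": 0, "wx": 0, "wy": 0, "wz": 0, "fingers": 45}

```text
time: 3.15
tool_pos: [0.4586, 0.12, 0.0395]
eef_rot: [1.565, 1.45, -0.092]
force: [-0.0, 0.3, 0.0]
grip_width: 0.449
```

```bash
python3 -c "
from h import *
from workcell import capture,boxes_of
plan(tb=[40,102,9])
c=capture('wrist');cv2.imwrite('pics/w2.png',c['pixels'])
"
```

```text
t 3.15 TCP [0.4586 0.12   0.0395] board mm [-130.4  102.1    9.5] F [-0.   0.3  0. ] grip 0.449 j [ 0.2   0.31  2.02 -0.05  0.7   1.89]
target [0.627 0.106 0.06 ] shift [  0.3 170.4  -0.3] turn [-0.0019  0.0009  0.0012]
tool axes in board [[-0.001, 1.0, -0.002], [-0.001, -0.002, -1.0], [-1.0, -0.001, 0.001]]
```

View pics/w2.png

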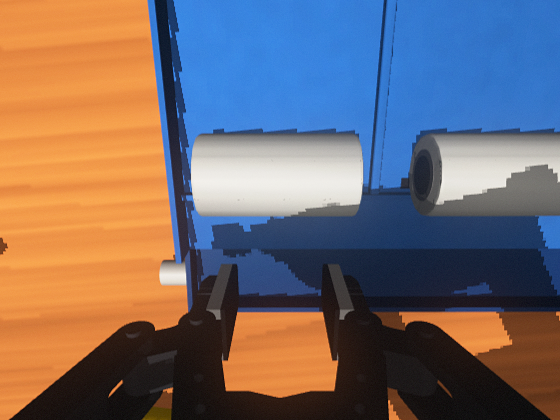

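The fingers stand behind the left pin and are centred on it. I'll start pushing slowly.

Call:
arm_command:
  commands:
    - {"x": 0, "y": 3, "z": 0, "wx": 0, "wy": 0, "wz": 0, "fingers": 45}
    - {"x": 0, "y": 6, "z": 0, "wx": 0, "wy": 0, "wz": 0, "fingers": 45}
    - {"x": 0, "y": 9, "z": 0, "wx": 0, "wy": 0, "wz": 0, "fingers": 45}
    - {"x": 0, "y": 12, "z": 0, "wx": 0, "wy": 0, "wz": 0, "fingers": 45}
    - {"x": 0, "y": 15, "z": 0, "wx": 0, "wy": 0, "wz": 0, "fingers": 45}

```text
time: 3.82
tool_pos: [0.4739, 0.1196, 0.0417]
eef_rot: [1.569, 1.449, -0.087]
force: [-0.1, 0.1, -0.1]
grip_width: 0.447
```

Call:
arm_command:
  commands:
    - {"x": 0, "y": 3, "z": 0, "wx": 0, "wy": 0, "wz": 0, "fingers": 45}
    - {"x": 0, "y": 6, "z": 0, "wx": 0, "wy": 0, "wz": 0, "fingers": 45}
    - {"x": 0, "y": 9, "z": 0, "wx": 0, "wy": 0, "wz": 0, "fingers": 45}
    - {"x": 0, "y": 12, "z": 0, "wx": 0, "wy": 0, "wz": 0, "fingers": 45}
    - {"x": 0, "y": 15, "z": 0, "wx": 0, "wy": 0, "wz": 0, "fingers": 45}

```text
time: 4.45
tool_pos: [0.4887, 0.1183, 0.0435]
eef_rot: [1.569, 1.449, -0.087]
force: [-0.6, 0.1, -0.6]
grip_width: 0.45
```

```bash
cat >> h.py <<'E'
def pinpose():
    "bright blob in the wrist view: columns and rows at left/right part, and board x of pin centre"
    from workcell import capture,observe
    o=observe();c=capture('wrist');T=np.eye(4);T[:3,:3]=R.from_euler('xyz',o['eef_rot']).as_matrix();T[:3,3]=o['tool_pos']
    c['world_from_camera']=T@c['tool_from_camera']
    h=cv2.cvtColor(c['pixels'],cv2.COLOR_BGR2HSV);m=((h[...,1]<60)&(h[...,2]>90)).astype(np.uint8);m[262:]=0
    k,l,s,ce=cv2.connectedComponentsWithStats(m)
    for i in range(1,k):
        if s[i][4]>3000:
            x,y,w,hh,a=s[i]
            L=[np.where(l[:,x+d]==i)[0][[0,-1]].tolist() for d in(20,w//2,w-20)]
            print("blob cols",x,x+w,"rows L/M/R",L)
    return c
E
python3 -c "
from h import *
plan(tb=[40,102,9]);c=pinpose();cv2.imwrite('pics/w3.png',c['pixels'])
"
```

```text
t 4.45 TCP [0.4887 0.1183 0.0435] board mm [-100.1  102.9    9.7] F [-0.6  0.1 -0.6] grip 0.45 j [ 0.18  0.34  1.96 -0.05  0.73  1.87]
target [0.627 0.106 0.06 ] shift [  0.7 140.1   0.9] turn [-0.0004  0.0003  0.0001]
tool axes in board [[-0.0, 1.0, -0.0], [-0.0, -0.0, -1.0], [-1.0, -0.0, 0.0]]
blob cols 198 360 rows L/M/R [[197, 261], [197, 261], [207, 261]]
blob cols 430 560 rows L/M/R [[207, 261], [208, 261], [209, 261]]
```

View pics/w3.png

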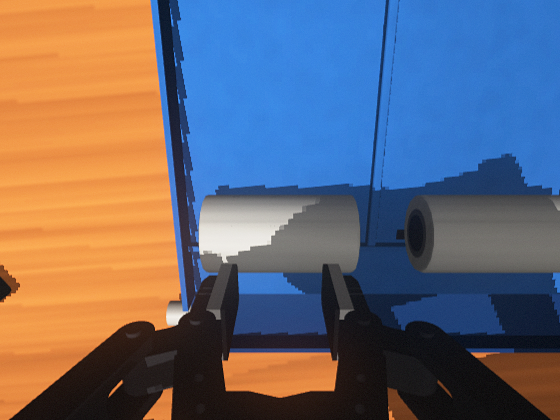

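```bash
cat >> h.py <<'E'
def sil(c,x,y,z=20):
    a=np.radians(np.arange(0,360,5))
    p=np.r_[tuple(proj(c,b2w(q,np.c_[x+20*np.cos(a),0*a+y+e,z+20*np.sin(a)]/1000)) for e in(-37.5,37.5))]
    return p.min(0).round(1),p.max(0).round(1)
E
python3 -c "
from h import *
c=pinpose()
for x in(-90,-86,-82,-78): print(x,sil(c,x,102),sil(c,x,-4))
for t in ([0,0,0],[0,11,20],[0,-11,-20],[0,11,-20],[-10,11,20],[-30,11,20]):
  t=np.array(t)/1000;W=c['world_from_camera'];Tc=np.linalg.inv(c['tool_from_camera']) 
  d=dict(c,world_from_camera=c['tool_from_camera']);print(t,proj(d,[t]).round(1))
"
```

```text
blob cols 199 360 rows L/M/R [[198, 261], [199, 261], [209, 261]]
blob cols 431 560 rows L/M/R [[209, 261], [208, 261], [210, 261]]
-90 (array([201.4, 204.2]), array([364.2, 282.3])) (array([401.2, 204.3]), array([594.1, 282.5]))
-86 (array([200.8, 196.8]), array([364.9, 275.3])) (array([402. , 196.9]), array([596.6, 275.5]))
-82 (array([200.2, 189.2]), array([365.6, 268.2])) (array([402.8, 189.4]), array([599.2, 268.4]))
-78 (array([199.5, 181.5]), array([366.3, 261.1])) (array([403.6, 181.7]), array([601.8, 261.2]))
[0. 0. 0.] [[280.4 250.7]]
[0.    0.011 0.02 ] [[317.2 232.4]]
[ 0.    -0.011 -0.02 ] [[244.9 268.4]]
[ 0.     0.011 -0.02 ] [[243.7 232.3]]
[-0.01   0.011  0.02 ] [[319.1 239.9]]
[-0.03   0.011  0.02 ] [[323.8 257.4]]
```

The pin hasn't moved: both bright pins still span rows 195–272. The half-open fingertips project at row 265, higher and farther back than the nominal TCP. I'll back off, shut the fingers so the tips really sit at the TCP, and look again.

Call:
arm_command:
  commands:
    - {"x": 0, "y": -10, "z": 0, "wx": 0, "wy": 0, "wz": 0, "fingers": 45}
    - {"x": 0, "y": -25, "z": 0, "wx": 0, "wy": 0, "wz": 0, "fingers": 45}
    - {"x": 0, "y": -34, "z": 0, "wx": 0, "wy": 0, "wz": 0, "fingers": 30}
    - {"x": 0, "y": -34, "z": 0, "wx": 0, "wy": 0, "wz": 0, "fingers": 0}
    - {"x": 0, "y": -34, "z": 0, "wx": 0, "wy": 0, "wz": 0, "fingers": 0}

```text
time: 5.18
tool_pos: [0.4554, 0.1214, 0.0395]
eef_rot: [1.571, 1.448, -0.085]
force: [-0.5, 0.8, 0.0]
grip_width: -0.0
```

```bash
python3 -c "
from h import *
plan(tb=[40,102,9]);c=pinpose();cv2.imwrite('pics/w4.png',c['pixels']);print(sil(c,-86,102))
d=dict(c,world_from_camera=c['tool_from_camera'])
print(proj(d,np.array([[x,y,0] for x in(0,-10,-20) for y in(0,5,11)])/1000).round(0).tolist())
"
```

```text
t 5.17 TCP [0.4554 0.1214 0.0395] board mm [-133.7  103.2    9.9] F [-0.5  0.8  0. ] grip -0.0 j [ 0.2   0.31  2.02 -0.05  0.69  1.9 ]
target [0.627 0.106 0.06 ] shift [  1.1 173.7   1.1] turn [-0.0002  0.     -0.001 ]
tool axes in board [[0.001, 1.0, -0.0], [-0.0, -0.0, -1.0], [-1.0, 0.001, 0.0]]
blob cols 193 366 rows L/M/R [[128, 208], [127, 208], [127, 209]]
blob cols 421 560 rows L/M/R [[128, 203], [128, 206], [128, 206]]
(array([195.4, 127.4]), array([371.5, 211.5]))
[[280.0, 251.0], [280.0, 242.0], [280.0, 232.0], [280.0, 259.0], [280.0, 250.0], [280.0, 240.0], [280.0, 268.0], [280.0, 259.0], [281.0, 248.0]]
```

View pics/w4.png

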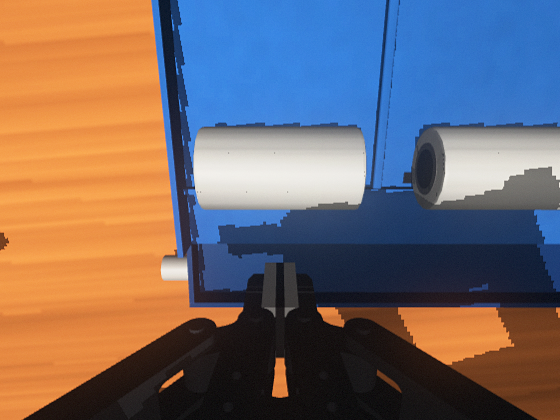

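Call:
arm_command:
  commands:
    - {"x": 1, "y": 10, "z": 0, "wx": 0, "wy": 0, "wz": 0, "fingers": 45}
    - {"x": 2, "y": 20, "z": 0, "wx": 0, "wy": 0, "wz": 0, "fingers": 45}
    - {"x": 2, "y": 30, "z": 0, "wx": 0, "wy": 0, "wz": 0, "fingers": 45}
    - {"x": 2, "y": 35, "z": 0, "wx": 0, "wy": 0, "wz": 0, "fingers": 45}
    - {"x": 2, "y": 38, "z": 0, "wx": 0, "wy": 0, "wz": 0, "fingers": 45}

```text
time: 5.85
tool_pos: [0.4931, 0.1179, 0.0419]
eef_rot: [1.568, 1.449, -0.088]
force: [0.2, 0.2, 0.5]
grip_width: 0.452
```

Call:
arm_command:
  commands:
    - {"x": 0, "y": 3, "z": 0, "wx": 0, "wy": 0, "wz": 0, "fingers": 45}
    - {"x": 0, "y": 6, "z": 0, "wx": 0, "wy": 0, "wz": 0, "fingers": 45}
    - {"x": 0, "y": 9, "z": 0, "wx": 0, "wy": 0, "wz": 0, "fingers": 45}
    - {"x": 0, "y": 12, "z": 0, "wx": 0, "wy": 0, "wz": 0, "fingers": 45}
    - {"x": 0, "y": 12, "z": 0, "wx": 0, "wy": 0, "wz": 0, "fingers": 45}

```text
time: 6.48
tool_pos: [0.505, 0.117, 0.0435]
eef_rot: [1.569, 1.448, -0.086]
force: [-0.9, -0.2, -1.1]
grip_width: 0.45
```

```bash
python3 -c "
from h import *
plan(tb=[40,102,9]);c=pinpose();cv2.imwrite('pics/w5.png',c['pixels'])
for x in (-86,-80,-74,-68):print(x,sil(c,x,102))
"
```

```text
t 6.47 TCP [0.505  0.117  0.0435] board mm [-83.8 103.    7.8] F [-0.9 -0.2 -1.1] grip 0.45 j [ 0.17  0.35  1.92 -0.05  0.75  1.86]
target [0.627 0.106 0.06 ] shift [ -1.2 123.8   0.9] turn [-0.0005  0.0002 -0.0004]
tool axes in board [[0.0, 1.0, -0.0], [-0.0, -0.0, -1.0], [-1.0, 0.0, 0.0]]
blob cols 201 358 rows L/M/R [[229, 261], [240, 261], [244, 261]]
-86 (array([202.2, 226.3]), array([363.1, 304.3]))
-80 (array([201.2, 215.6]), array([364.1, 294. ]))
-74 (array([200.3, 204.6]), array([365.1, 283.6]))
-68 (array([199.3, 193.3]), array([366.2, 273. ]))
```

View pics/w5.png

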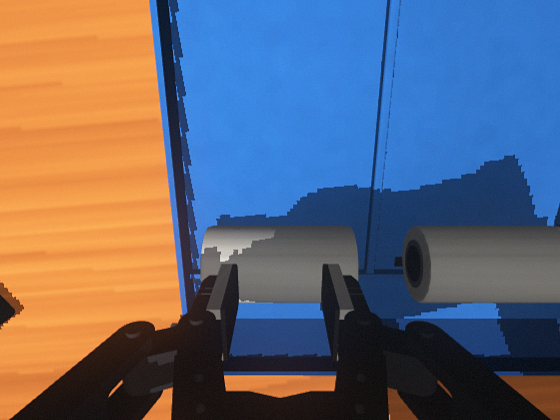

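The fingertips are over the pin without touching it, so they must be about 30 mm higher than the stated TCP. I'll check that from the side with the scene camera.

```bash
python3 -c "
from h import *
from workcell import capture
c=capture('scene');x0,y0=230,130
im=cv2.resize(c['pixels'][y0:y0+120,x0:x0+150],None,fx=5,fy=5,interpolation=cv2.INTER_CUBIC)
P=b2w(q,np.array([[-83.8,103,7.8],[-83.8,103,41]])/1000)
for p,col in zip(proj(c,P),[(0,0,255),(0,255,0)]):
  u=(p-[x0,y0])*5;print(p,u);cv2.circle(im,tuple(int(v) for v in u),5,col,1)
cv2.imwrite('pics/s6.png',im)
"
```

```text
[299.03165032 199.04865237] [345.15825159 345.24326184]
[298.7583024  191.10365489] [343.79151198 305.51827447]
```

View pics/s6.png

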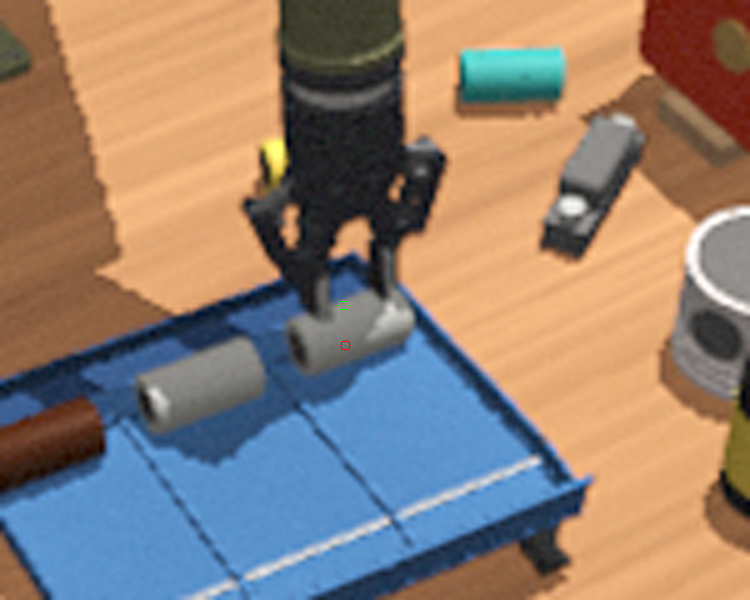

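The tips sit on top of the pin (scene pixel ~(295,193)), so they are about 33 mm behind the reported TCP. The pin hasn't been disturbed. I'll retreat down the slope, go 28 mm lower, and push again.

Call:
arm_command:
  commands:
    - {"x": 0, "y": -15, "z": 0, "wx": 0, "wy": 0, "wz": 0, "fingers": 45}
    - {"x": 0, "y": -35, "z": 0, "wx": 0, "wy": 0, "wz": 0, "fingers": 45}
    - {"x": 0, "y": -48, "z": 0, "wx": 0, "wy": 0, "wz": 0, "fingers": 45}
    - {"x": 8, "y": -48, "z": 0, "wx": 0, "wy": 0, "wz": 0, "fingers": 45}
    - {"x": 16, "y": -48, "z": 0, "wx": 0, "wy": 0, "wz": 0, "fingers": 45}

```text
time: 7.2
tool_pos: [0.46, 0.121, 0.0215]
eef_rot: [1.572, 1.447, -0.084]
force: [1.4, 0.3, 0.4]
grip_width: 0.45
```

Call:
arm_command:
  commands:
    - {"x": 4, "y": 0, "z": 0, "wx": 0, "wy": 0, "wz": 0, "fingers": 45}
    - {"x": 7, "y": 0, "z": 0, "wx": 0, "wy": 0, "wz": 0, "fingers": 45}
    - {"x": 10, "y": 0, "z": 0, "wx": 0, "wy": 0, "wz": 0, "fingers": 45}
    - {"x": 12, "y": 0, "z": 0, "wx": 0, "wy": 0, "wz": 0, "fingers": 45}
    - {"x": 12, "y": 0, "z": 0, "wx": 0, "wy": 0, "wz": 0, "fingers": 45}

```text
time: 7.82
tool_pos: [0.4605, 0.1207, 0.0097]
eef_rot: [1.568, 1.449, -0.088]
force: [-0.4, 0.8, -0.4]
grip_width: 0.448
```

```bash
python3 -c "
from h import *
plan(tb=[40,102,-20]);c=pinpose();cv2.imwrite('pics/w7.png',c['pixels']);print(sil(c,-86,102))
"
```

```text
t 7.83 TCP [0.4605 0.1207 0.0097] board mm [-132.3  102.9  -20.4] F [-0.4  0.8 -0.4] grip 0.448 j [ 0.2   0.37  2.05 -0.06  0.61  1.9 ]
target [0.631 0.105 0.031] shift [ -0.4 172.3   0.8] turn [-0.0004  0.0004  0.0002]
tool axes in board [[-0.0, 1.0, -0.0], [-0.0, -0.0, -1.0], [-1.0, -0.0, 0.0]]
blob cols 173 385 rows L/M/R [[140, 237], [140, 238], [139, 237]]
blob cols 442 560 rows L/M/R [[141, 157], [140, 234], [140, 235]]
(array([175. , 139.3]), array([392.2, 239.9]))
```

Call:
arm_command:
  commands:
    - {"x": 0, "y": 4, "z": 0, "wx": 0, "wy": 0, "wz": 0, "fingers": 45}
    - {"x": 0, "y": 8, "z": 0, "wx": 0, "wy": 0, "wz": 0, "fingers": 45}
    - {"x": 0, "y": 12, "z": 0, "wx": 0, "wy": 0, "wz": 0, "fingers": 45}
    - {"x": 0, "y": 15, "z": 0, "wx": 0, "wy": 0, "wz": 0, "fingers": 45}
    - {"x": 0, "y": 18, "z": 0, "wx": 0, "wy": 0, "wz": 0, "fingers": 45}

```text
time: 8.5
tool_pos: [0.4774, 0.119, 0.0117]
eef_rot: [1.565, 1.451, -0.091]
force: [-1.8, 0.1, -0.3]
grip_width: 0.451
```

Call:
arm_command:
  commands:
    - {"x": 0, "y": 3, "z": 0, "wx": 0, "wy": 0, "wz": 0, "fingers": 45}
    - {"x": 0, "y": 6, "z": 0, "wx": 0, "wy": 0, "wz": 0, "fingers": 45}
    - {"x": 0, "y": 9, "z": 0, "wx": 0, "wy": 0, "wz": 0, "fingers": 45}
    - {"x": 0, "y": 12, "z": 0, "wx": 0, "wy": 0, "wz": 0, "fingers": 45}
    - {"x": 0, "y": 15, "z": 0, "wx": 0, "wy": 0, "wz": 0, "fingers": 45}

```text
time: 9.12
tool_pos: [0.4933, 0.1179, 0.0138]
eef_rot: [1.568, 1.449, -0.087]
force: [-1.2, 0.7, 0.2]
grip_width: 0.446
```

```bash
python3 -c "
from h import *
plan(tb=[40,102,-20]);c=pinpose();cv2.imwrite('pics/w8.png',c['pixels'])
for x in (-86,-80,-74,-68):print(x,sil(c,x,102))
"
```

```text
t 9.12 TCP [0.4933 0.1179 0.0138] board mm [-99.  102.9 -20.3] F [-1.2  0.7  0.2] grip 0.446 j [ 0.18  0.39  1.98 -0.05  0.66  1.87]
target [0.631 0.105 0.031] shift [ -0.3 139.    0.9] turn [-0.0004  0.0004  0.    ]
tool axes in board [[-0.0, 1.0, -0.0], [-0.0, -0.0, -1.0], [-1.0, -0.0, 0.0]]
blob cols 177 382 rows L/M/R [[177, 261], [177, 261], [178, 261]]
-86 (array([183.5, 217.6]), array([382.9, 312. ]))
-80 (array([182.1, 204.5]), array([384.5, 299.6]))
-74 (array([180.7, 190.9]), array([386.1, 286.9]))
-68 (array([179.2, 176.9]), array([387.7, 274. ]))
```

View pics/w8.png

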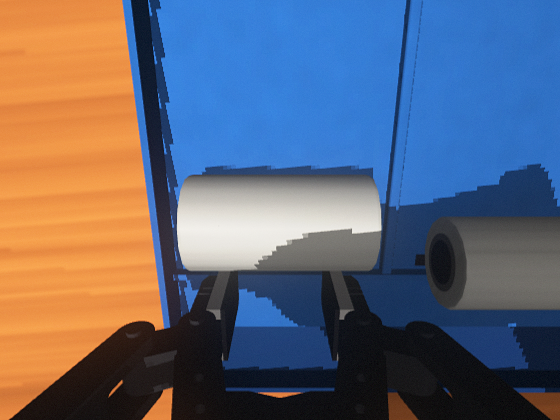

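Both fingertips are now behind the left pin and pushing. The pin is at x ≈ -68 mm, level (rows 177–272) and centred, and the middle pin has not moved. I'll keep pushing.

Call:
arm_command:
  commands:
    - {"x": 0, "y": 4, "z": 0, "wx": 0, "wy": 0, "wz": 0, "fingers": 45}
    - {"x": 0, "y": 9, "z": 0, "wx": 0, "wy": 0, "wz": 0, "fingers": 45}
    - {"x": 0, "y": 14, "z": 0, "wx": 0, "wy": 0, "wz": 0, "fingers": 45}
    - {"x": 0, "y": 19, "z": 0, "wx": 0, "wy": 0, "wz": 0, "fingers": 45}
    - {"x": 0, "y": 24, "z": 0, "wx": 0, "wy": 0, "wz": 0, "fingers": 45}

```text
time: 9.8
tool_pos: [0.5173, 0.1159, 0.0168]
eef_rot: [1.569, 1.449, -0.087]
force: [-2.4, 0.9, 0.5]
grip_width: 0.454
```

Call:
arm_command:
  commands:
    - {"x": 0, "y": 5, "z": 0, "wx": 0, "wy": 0, "wz": 0, "fingers": 45}
    - {"x": 0, "y": 10, "z": 0, "wx": 0, "wy": 0, "wz": 0, "fingers": 45}
    - {"x": 0, "y": 15, "z": 0, "wx": 0, "wy": 0, "wz": 0, "fingers": 45}
    - {"x": 0, "y": 20, "z": 0, "wx": 0, "wy": 0, "wz": 0, "fingers": 45}
    - {"x": 0, "y": 25, "z": 0, "wx": 0, "wy": 0, "wz": 0, "fingers": 45}

```text
time: 10.42
tool_pos: [0.5419, 0.1138, 0.0198]
eef_rot: [1.569, 1.449, -0.087]
force: [-2.2, 0.3, -0.2]
grip_width: 0.449
```

```bash
python3 -c "
from h import *
plan(tb=[35,102,-20]);c=pinpose();x=-49+31
for x in (-25,-20,-15):print(x,sil(c,x,102))
"
```

```text
t 10.43 TCP [0.5419 0.1138 0.0198] board mm [-49.9 102.9 -20.3] F [-2.2  0.3 -0.2] grip 0.449 j [ 0.15  0.43  1.87 -0.04  0.72  1.84]
target [0.626 0.106 0.03 ] shift [-0.3 84.9  0.9] turn [-0.0004  0.0003  0.    ]
tool axes in board [[-0.0, 1.0, -0.0], [-0.0, -0.0, -1.0], [-1.0, -0.0, 0.0]]
blob cols 151 407 rows L/M/R [[7, 18], [7, 18], [7, 18]]
blob cols 177 382 rows L/M/R [[177, 261], [177, 261], [179, 261]]
-25 (array([180.7, 191.2]), array([386.1, 287.2]))
-20 (array([179.5, 179.6]), array([387.5, 276.5]))
-15 (array([178.2, 167.6]), array([388.9, 265.5]))
```

Call:
arm_command:
  commands:
    - {"x": 0, "y": 5, "z": 0, "wx": 0, "wy": 0, "wz": 0, "fingers": 45}
    - {"x": 0, "y": 10, "z": 0, "wx": 0, "wy": 0, "wz": 0, "fingers": 45}
    - {"x": 0, "y": 15, "z": 0, "wx": 0, "wy": 0, "wz": 0, "fingers": 45}
    - {"x": 0, "y": 20, "z": 0, "wx": 0, "wy": 0, "wz": 0, "fingers": 45}
    - {"x": 0, "y": 25, "z": 0, "wx": 0, "wy": 0, "wz": 0, "fingers": 45}

```text
time: 11.1
tool_pos: [0.5667, 0.1117, 0.0229]
eef_rot: [1.569, 1.449, -0.087]
force: [-1.6, -0.5, -0.3]
grip_width: 0.452
```

Call:
arm_command:
  commands:
    - {"x": 0, "y": 5, "z": 0, "wx": 0, "wy": 0, "wz": 0, "fingers": 45}
    - {"x": 0, "y": 10, "z": 0, "wx": 0, "wy": 0, "wz": 0, "fingers": 45}
    - {"x": 0, "y": 15, "z": 0, "wx": 0, "wy": 0, "wz": 0, "fingers": 45}
    - {"x": 0, "y": 20, "z": 0, "wx": 0, "wy": 0, "wz": 0, "fingers": 45}
    - {"x": 0, "y": 25, "z": 0, "wx": 0, "wy": 0, "wz": 0, "fingers": 45}

```text
time: 11.72
tool_pos: [0.5913, 0.1096, 0.0259]
eef_rot: [1.568, 1.449, -0.087]
force: [-1.4, 1.0, 0.6]
grip_width: 0.45
```

```bash
python3 -c "
from h import *
plan(tb=[35,102,-20]);c=pinpose();cv2.imwrite('pics/w9.png',c['pixels'])
print(proj(c,b2w(q,np.array([[.062,.05,0],[.062,.15,0]]))))
"
```

```text
t 11.72 TCP [0.5913 0.1096 0.0259] board mm [ 1.000e-01  1.029e+02 -2.030e+01] F [-1.4  1.   0.6] grip 0.45 j [ 0.13  0.47  1.77 -0.04  0.79  1.81]
target [0.626 0.106 0.03 ] shift [-0.3 34.9  0.9] turn [-0.0004  0.0003  0.    ]
tool axes in board [[-0.0, 1.0, -0.0], [-0.0, -0.0, -1.0], [-1.0, -0.0, 0.0]]
blob cols 177 382 rows L/M/R [[178, 261], [177, 261], [178, 261]]
[[400.2370094  143.63954571]
 [174.1934833  143.43092557]]
```

Call:
arm_command:
  commands:
    - {"x": 0, "y": 4, "z": 0, "wx": 0, "wy": 0, "wz": 0, "fingers": 45}
    - {"x": 0, "y": 8, "z": 0, "wx": 0, "wy": 0, "wz": 0, "fingers": 45}
    - {"x": 0, "y": 12, "z": 0, "wx": 0, "wy": 0, "wz": 0, "fingers": 45}
    - {"x": 0, "y": 16, "z": 0, "wx": 0, "wy": 0, "wz": 0, "fingers": 45}
    - {"x": 0, "y": 20, "z": 0, "wx": 0, "wy": 0, "wz": 0, "fingers": 45}

```text
time: 12.4
tool_pos: [0.6111, 0.1079, 0.0283]
eef_rot: [1.568, 1.449, -0.087]
force: [-2.2, -0.1, 0.2]
grip_width: 0.448
```

Call:
arm_command:
  commands:
    - {"x": 0, "y": 4, "z": 0, "wx": 0, "wy": 0, "wz": 0, "fingers": 45}
    - {"x": 0, "y": 7, "z": 0, "wx": 0, "wy": 0, "wz": 0, "fingers": 45}
    - {"x": 0, "y": 10, "z": 0, "wx": 0, "wy": 0, "wz": 0, "fingers": 45}
    - {"x": 0, "y": 13, "z": 0, "wx": 0, "wy": 0, "wz": 0, "fingers": 45}
    - {"x": 0, "y": 16, "z": 0, "wx": 0, "wy": 0, "wz": 0, "fingers": 45}

```text
time: 13.02
tool_pos: [0.6277, 0.1066, 0.0305]
eef_rot: [1.57, 1.447, -0.086]
force: [-0.0, -0.2, -0.0]
grip_width: 0.454
```

```bash
python3 -c "
from h import *
plan(tb=[35,102,-20]);c=pinpose();cv2.imwrite('pics/w9.png',c['pixels'])
for p in ([62,20],[67,20],[88,15]):print(p,sil(c,p[0],103,p[1]))
"
```

```text
t 13.03 TCP [0.6277 0.1066 0.0305] board mm [ 36.8 102.9 -20.1] F [-0.  -0.2 -0. ] grip 0.454 j [ 0.12  0.5   1.68 -0.03  0.84  1.79]
target [0.626 0.106 0.03 ] shift [-0.1 -1.8  0.9] turn [-0.0004  0.0001 -0.0015]
tool axes in board [[0.002, 1.0, -0.0], [-0.0, -0.0, -1.0], [-1.0, 0.002, 0.0]]
blob cols 173 385 rows L/M/R [[174, 261], [174, 261], [174, 261]]
[62, 20] (array([178.1, 190.3]), array([383.4, 286.3]))
[67, 20] (array([176.8, 178.6]), array([384.7, 275.5]))
[88, 15] (array([175.2, 124.9]), array([386.4, 223.5]))
```

Call:
arm_command:
  commands:
    - {"x": 0, "y": 2, "z": 0, "wx": 0, "wy": 0, "wz": 0, "fingers": 45}
    - {"x": 0, "y": 4, "z": 0, "wx": 0, "wy": 0, "wz": 0, "fingers": 45}
    - {"x": 0, "y": 4, "z": 0, "wx": 0, "wy": 0, "wz": 0, "fingers": 45}
    - {"x": 0, "y": 4, "z": 0, "wx": 0, "wy": 0, "wz": 0, "fingers": 45}
    - {"x": 0, "y": 4, "z": 0, "wx": 0, "wy": 0, "wz": 0, "fingers": 45}

```text
time: 13.7
tool_pos: [0.6304, 0.1063, 0.0307]
eef_rot: [1.568, 1.449, -0.087]
force: [-0.2, 0.7, -0.2]
grip_width: 0.446
```

```bash
python3 -c "
from h import *
plan(tb=[40,102,60]);c=pinpose();cv2.imwrite('pics/w9.png',c['pixels'])
for p in ([67,20],[88,15]):print(p,sil(c,p[0],103,p[1]))
"
```

```text
t 13.7 TCP [0.6304 0.1063 0.0307] board mm [ 39.6 102.9 -20.3] F [-0.2  0.7 -0.2] grip 0.446 j [ 0.12  0.5   1.68 -0.03  0.85  1.79]
target [0.621 0.106 0.11 ] shift [-80.3   0.4   0.9] turn [-0.0004  0.0004  0.0002]
tool axes in board [[-0.0, 1.0, -0.0], [-0.0, -0.0, -1.0], [-1.0, -0.0, 0.0]]
blob cols 174 384 rows L/M/R [[133, 228], [132, 228], [132, 228]]
[67, 20] (array([177.2, 185.4]), array([383.9, 281.9]))
[88, 15] (array([175.6, 132.2]), array([385.7, 230.1]))
```

The left pin is parked: its measured rows 132–228 match the predicted 132–230 for x=88. I'll lift off and move behind the middle pin.

Call:
arm_command:
  commands:
    - {"x": -10, "y": -12, "z": 0, "wx": 0, "wy": 0, "wz": 0, "fingers": 45}
    - {"x": -50, "y": -25, "z": 0, "wx": 0, "wy": 0, "wz": 0, "fingers": 45}
    - {"x": -70, "y": -60, "z": 30, "wx": 0, "wy": 0, "wz": 0, "fingers": 45}
    - {"x": -70, "y": -110, "z": 60, "wx": 0, "wy": 0, "wz": 0, "fingers": 45}
    - {"x": -70, "y": -160, "z": 90, "wx": 0, "wy": 0, "wz": 0, "fingers": 45}

```text
time: 14.38
tool_pos: [0.4542, 0.0304, 0.0815]
eef_rot: [1.567, 1.447, -0.087]
force: [-0.4, -0.9, -0.1]
grip_width: 0.452
```

Call:
arm_command:
  commands:
    - {"x": 0, "y": -17, "z": 17, "wx": 0, "wy": 0, "wz": 0, "fingers": 45}
    - {"x": 0, "y": -17, "z": 17, "wx": 0, "wy": 0, "wz": 0, "fingers": 45}
    - {"x": 20, "y": -17, "z": 17, "wx": 0, "wy": 0, "wz": 0, "fingers": 45}
    - {"x": 35, "y": -17, "z": 17, "wx": 0, "wy": 0, "wz": 0, "fingers": 45}
    - {"x": 35, "y": -17, "z": 17, "wx": 0, "wy": 0, "wz": 0, "fingers": 45}

```text
time: 15.0
tool_pos: [0.4428, 0.0154, 0.0436]
eef_rot: [1.57, 1.449, -0.085]
force: [-0.8, 0.1, -0.4]
grip_width: 0.448
```

```bash
python3 -c "
from h import *
plan(tb=[-134,-4,-20]);c=pinpose();cv2.imwrite('pics/w10.png',c['pixels'])
for p in ([-86,20],):print(p,sil(c,p[0],-4,p[1]))
"
```

```text
t 15.0 TCP [0.4428 0.0154 0.0436] board mm [-136.8   -3.5   14.4] F [-0.8  0.1 -0.4] grip 0.448 j [-0.06  0.27  2.08 -0.01  0.67  1.6 ]
target [0.45  0.014 0.01 ] shift [34.4  2.8  0.5] turn [-0.0001  0.0001  0.0006]
tool axes in board [[-0.001, 1.0, -0.0], [-0.0, -0.0, -1.0], [-1.0, -0.001, 0.0]]
blob cols 198 368 rows L/M/R [[120, 200], [120, 200], [120, 200]]
[-86, 20] (array([195.7, 120.1]), array([368.1, 202.8]))
```

Call:
arm_command:
  commands:
    - {"x": 8, "y": 0, "z": 1.5, "wx": 0, "wy": 0, "wz": 0, "fingers": 45}
    - {"x": 16, "y": 2, "z": 1.5, "wx": 0, "wy": 0, "wz": 0, "fingers": 45}
    - {"x": 24, "y": 3, "z": 1.5, "wx": 0, "wy": 0, "wz": 0, "fingers": 45}
    - {"x": 31, "y": 4, "z": 1.5, "wx": 0, "wy": 0, "wz": 0, "fingers": 45}
    - {"x": 34, "y": 6, "z": 1.5, "wx": 0, "wy": 0, "wz": 0, "fingers": 45}

```text
time: 15.68
tool_pos: [0.4518, 0.0125, 0.0103]
eef_rot: [1.568, 1.45, -0.087]
force: [0.6, -0.1, -0.1]
grip_width: 0.451
```

Call:
arm_command:
  commands:
    - {"x": 0, "y": 4, "z": 0, "wx": 0, "wy": 0, "wz": 0, "fingers": 45}
    - {"x": 0, "y": 8, "z": 0, "wx": 0, "wy": 0, "wz": 0, "fingers": 45}
    - {"x": 0, "y": 11, "z": 0, "wx": 0, "wy": 0, "wz": 0, "fingers": 45}
    - {"x": 0, "y": 14, "z": 0, "wx": 0, "wy": 0, "wz": 0, "fingers": 45}
    - {"x": 0, "y": 17, "z": 0, "wx": 0, "wy": 0, "wz": 0, "fingers": 45}

```text
time: 16.3
tool_pos: [0.4681, 0.0111, 0.0129]
eef_rot: [1.568, 1.45, -0.087]
force: [-1.7, 1.0, 0.1]
grip_width: 0.446
```

Call:
arm_command:
  commands:
    - {"x": 0, "y": 3, "z": 0, "wx": 0, "wy": 0, "wz": 0, "fingers": 45}
    - {"x": 0, "y": 6, "z": 0, "wx": 0, "wy": 0, "wz": 0, "fingers": 45}
    - {"x": 0, "y": 9, "z": 0, "wx": 0, "wy": 0, "wz": 0, "fingers": 45}
    - {"x": 0, "y": 12, "z": 0, "wx": 0, "wy": 0, "wz": 0, "fingers": 45}
    - {"x": 0, "y": 15, "z": 0, "wx": 0, "wy": 0, "wz": 0, "fingers": 45}

```text
time: 16.92
tool_pos: [0.484, 0.0098, 0.0148]
eef_rot: [1.568, 1.449, -0.087]
force: [-1.7, -0.3, -1.0]
grip_width: 0.45
```

```bash
python3 -c "
from h import *
plan(tb=[35,-4,-20]);c=pinpose();cv2.imwrite('pics/w11.png',c['pixels'])
for p in ([-68,20],):print(p,sil(c,p[0],-4,p[1]))
"
```

```text
t 16.93 TCP [0.484  0.0098 0.0148] board mm [-99.1  -5.6 -19.2] F [-1.7 -0.3 -1. ] grip 0.45 j [-0.06  0.36  2.03 -0.    0.63  1.59]
target [0.617 0.    0.03 ] shift [  0.7 134.1  -1.6] turn [-0.0004  0.0003  0.0001]
tool axes in board [[-0.0, 1.0, -0.0], [-0.0, -0.0, -1.0], [-1.0, -0.0, 0.0]]
blob cols 176 380 rows L/M/R [[176, 261], [176, 261], [177, 261]]
[-68, 20] (array([173. , 176.1]), array([380.1, 272.6]))
```

The middle pin is behaving the same way: level, centred and at x ≈ -68. I'll continue.

Call:
arm_command:
  commands:
    - {"x": 0, "y": 4, "z": 0, "wx": 0, "wy": 0, "wz": 0, "fingers": 45}
    - {"x": 0, "y": 9, "z": 0, "wx": 0, "wy": 0, "wz": 0, "fingers": 45}
    - {"x": 0, "y": 14, "z": 0, "wx": 0, "wy": 0, "wz": 0, "fingers": 45}
    - {"x": 0, "y": 19, "z": 0, "wx": 0, "wy": 0, "wz": 0, "fingers": 45}
    - {"x": 0, "y": 24, "z": 0, "wx": 0, "wy": 0, "wz": 0, "fingers": 45}

```text
time: 17.6
tool_pos: [0.5079, 0.0078, 0.0178]
eef_rot: [1.569, 1.449, -0.087]
force: [-2.0, -0.3, 1.3]
grip_width: 0.454
```

Call:
arm_command:
  commands:
    - {"x": 0, "y": 5, "z": 0, "wx": 0, "wy": 0, "wz": 0, "fingers": 45}
    - {"x": 0, "y": 10, "z": 0, "wx": 0, "wy": 0, "wz": 0, "fingers": 45}
    - {"x": 0, "y": 15, "z": 0, "wx": 0, "wy": 0, "wz": 0, "fingers": 45}
    - {"x": 0, "y": 20, "z": 0, "wx": 0, "wy": 0, "wz": 0, "fingers": 45}
    - {"x": 0, "y": 25, "z": 0, "wx": 0, "wy": 0, "wz": 0, "fingers": 45}

```text
time: 18.23
tool_pos: [0.5326, 0.0057, 0.0208]
eef_rot: [1.568, 1.449, -0.087]
force: [-2.0, -0.3, 0.2]
grip_width: 0.453
```

Call:
arm_command:
  commands:
    - {"x": 0, "y": 5, "z": 0, "wx": 0, "wy": 0, "wz": 0, "fingers": 45}
    - {"x": 0, "y": 10, "z": 0, "wx": 0, "wy": 0, "wz": 0, "fingers": 45}
    - {"x": 0, "y": 15, "z": 0, "wx": 0, "wy": 0, "wz": 0, "fingers": 45}
    - {"x": 0, "y": 20, "z": 0, "wx": 0, "wy": 0, "wz": 0, "fingers": 45}
    - {"x": 0, "y": 25, "z": 0, "wx": 0, "wy": 0, "wz": 0, "fingers": 45}

```text
time: 18.85
tool_pos: [0.5573, 0.0036, 0.0238]
eef_rot: [1.568, 1.449, -0.087]
force: [-1.3, 0.2, 0.8]
grip_width: 0.453
```

```bash
python3 -c "
from h import *
plan(tb=[37,-5,-20]);c=pinpose()
for p in ([5,20],):print(p,sil(c,p[0],-4,p[1]))
"
```

```text
t 18.85 TCP [0.5573 0.0036 0.0238] board mm [-25.   -5.6 -19.3] F [-1.3  0.2  0.8] grip 0.453 j [-0.07  0.42  1.87 -0.    0.73  1.59]
target [ 0.619 -0.001  0.031] shift [ 0.7 62.  -0.6] turn [-0.0004  0.0004  0.0001]
tool axes in board [[-0.0, 1.0, -0.0], [-0.0, -0.0, -1.0], [-1.0, -0.0, 0.0]]
blob cols 0 81 rows L/M/R [[0, 60], [0, 60], [33, 60]]
blob cols 176 380 rows L/M/R [[177, 261], [177, 261], [177, 261]]
[5, 20] (array([173.2, 178.8]), array([379.7, 275. ]))
```

Call:
arm_command:
  commands:
    - {"x": 0, "y": 5, "z": 0, "wx": 0, "wy": 0, "wz": 0, "fingers": 45}
    - {"x": 0, "y": 10, "z": 0, "wx": 0, "wy": 0, "wz": 0, "fingers": 45}
    - {"x": 0, "y": 15, "z": 0, "wx": 0, "wy": 0, "wz": 0, "fingers": 45}
    - {"x": 0, "y": 20, "z": 0, "wx": 0, "wy": 0, "wz": 0, "fingers": 45}
    - {"x": 0, "y": 25, "z": 0, "wx": 0, "wy": 0, "wz": 0, "fingers": 45}

```text
time: 19.52
tool_pos: [0.5821, 0.0015, 0.0269]
eef_rot: [1.568, 1.449, -0.087]
force: [-0.4, -0.6, -0.5]
grip_width: 0.453
```

Call:
arm_command:
  commands:
    - {"x": 0, "y": 4, "z": 0, "wx": 0, "wy": 0, "wz": 0, "fingers": 45}
    - {"x": 0, "y": 8, "z": 0, "wx": 0, "wy": 0, "wz": 0, "fingers": 45}
    - {"x": 0, "y": 12, "z": 0, "wx": 0, "wy": 0, "wz": 0, "fingers": 45}
    - {"x": 0, "y": 16, "z": 0, "wx": 0, "wy": 0, "wz": 0, "fingers": 45}
    - {"x": 0, "y": 20, "z": 0, "wx": 0, "wy": 0, "wz": 0, "fingers": 45}

```text
time: 20.15
tool_pos: [0.6017, -0.0002, 0.0294]
eef_rot: [1.568, 1.449, -0.087]
force: [-0.7, -0.2, -0.5]
grip_width: 0.45
```

Call:
arm_command:
  commands:
    - {"x": 0, "y": 4, "z": 0, "wx": 0, "wy": 0, "wz": 0, "fingers": 45}
    - {"x": 0, "y": 7, "z": 0, "wx": 0, "wy": 0, "wz": 0, "fingers": 45}
    - {"x": 0, "y": 10, "z": 0, "wx": 0, "wy": 0, "wz": 0, "fingers": 45}
    - {"x": 0, "y": 13, "z": 0, "wx": 0, "wy": 0, "wz": 0, "fingers": 45}
    - {"x": 0, "y": 16, "z": 0, "wx": 0, "wy": 0, "wz": 0, "fingers": 45}

```text
time: 20.78
tool_pos: [0.6183, -0.0016, 0.0315]
eef_rot: [1.569, 1.447, -0.087]
force: [0.5, 0.1, 0.3]
grip_width: 0.45
```

Call:
arm_command:
  commands:
    - {"x": 0, "y": 2, "z": 0, "wx": 0, "wy": 0, "wz": 0, "fingers": 45}
    - {"x": 0, "y": 4, "z": 0, "wx": 0, "wy": 0, "wz": 0, "fingers": 45}
    - {"x": 0, "y": 4, "z": 0, "wx": 0, "wy": 0, "wz": 0, "fingers": 45}
    - {"x": 0, "y": 4, "z": 0, "wx": 0, "wy": 0, "wz": 0, "fingers": 45}
    - {"x": 0, "y": 4, "z": 0, "wx": 0, "wy": 0, "wz": 0, "fingers": 45}

```text
time: 21.4
tool_pos: [0.6211, -0.0018, 0.0317]
eef_rot: [1.569, 1.449, -0.087]
force: [0.2, -0.3, -0.2]
grip_width: 0.45
```

```bash
python3 -c "
from h import *
plan(tb=[37,-5,-20]);c=pinpose()
for p in ([67,20],[88,15]):print(p,sil(c,p[0],-5,p[1]))
"
```

```text
t 21.4 TCP [ 0.6211 -0.0018  0.0317] board mm [ 39.5  -5.6 -19.2] F [ 0.2 -0.3 -0.2] grip 0.45 j [-0.07  0.48  1.72 -0.    0.82  1.59]
target [ 0.619 -0.001  0.031] shift [ 0.8 -2.5 -0.6] turn [-0.0004  0.0003  0.0002]
tool axes in board [[-0.0, 1.0, -0.0], [-0.0, -0.0, -1.0], [-1.0, -0.0, 0.0]]
blob cols 0 157 rows L/M/R [[133, 227], [133, 227], [220, 227]]
blob cols 166 380 rows L/M/R [[132, 227], [132, 227], [133, 227]]
[67, 20] (array([176.6, 184.6]), array([381.7, 280.4]))
[88, 15] (array([175. , 131.7]), array([383.4, 229. ]))
```

Both pins are parked. I'll retreat upward, clear of everything, then do a final check.

Call:
arm_command:
  commands:
    - {"x": -10, "y": -12, "z": 0, "wx": 0, "wy": 0, "wz": 0, "fingers": 45}
    - {"x": -50, "y": -25, "z": 0, "wx": 0, "wy": 0, "wz": 0, "fingers": 45}
    - {"x": -100, "y": -50, "z": 0, "wx": 0, "wy": 0, "wz": 0, "fingers": 45}
    - {"x": -150, "y": -80, "z": 0, "wx": 0, "wy": 0, "wz": 0, "fingers": 45}
    - {"x": -150, "y": -80, "z": 0, "wx": 0, "wy": 0, "wz": 0, "fingers": 45}

```text
time: 22.08
tool_pos: [0.523, 0.0067, 0.1751]
eef_rot: [1.57, 1.442, -0.086]
force: [-0.2, -0.3, 0.7]
grip_width: 0.448
```

```bash
python3 -c "
from h import *
from workcell import capture
plan(tb=[37,-5,-20]);c=capture('scene')
cv2.imwrite('pics/s12.png',cv2.resize(c['pixels'][120:300,160:400],None,fx=3.3,fy=3.3,interpolation=cv2.INTER_CUBIC))
"
```

```text
t 22.07 TCP [0.523  0.0067 0.1751] board mm [-40.7  -5.4 135.1] F [-0.2 -0.3  0.7] grip 0.448 j [-0.07  0.19  1.75 -0.    1.08  1.59]
target [ 0.619 -0.001  0.031] shift [155.6  76.7  -0.4] turn [-0.      0.0001 -0.0064]
tool axes in board [[0.006, 1.0, -0.0], [-0.0, -0.0, -1.0], [-1.0, 0.006, 0.0]]
```

View pics/s12.png

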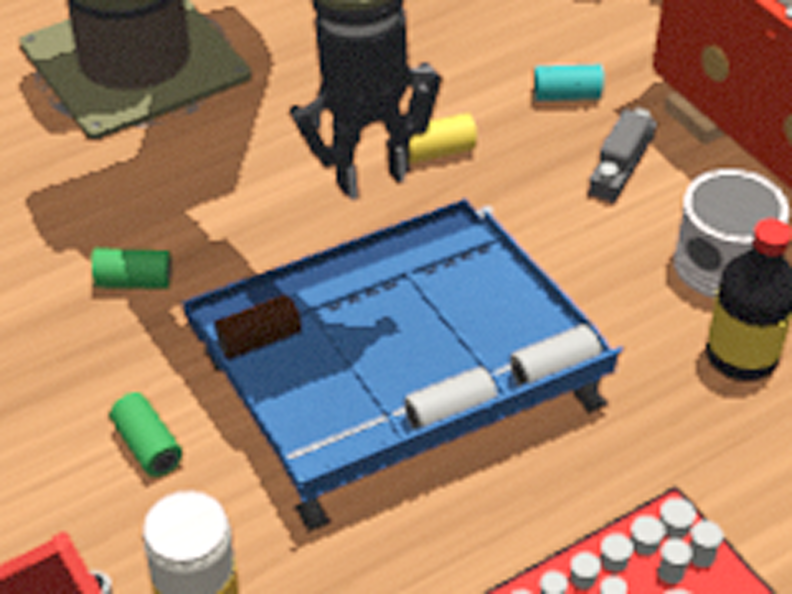

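In the scene crop both bright pins rest past the crest against the stop, at crop pixels (450,397) and (555,353). The brown pin is still at the bottom, everything else is unmoved, and the arm is clear.

```bash
python3 -c "
from workcell import finish_job
print(finish_job())"
```

```text
the job is handed in; nothing more can be done
None
```

Both bright pins, from the left and middle lanes, now rest against the stop. I pushed each one slowly (at most 40 mm/s) with two half-open fingertips up its own lane and over the crest. I handed the job in at about 22 s; no verdict was reported.

**Last checks:** In the wrist view, each parked pin's outline matched the predicted parked position to within about 2 pixels top and bottom. Sideways it was within about 3 pixels, except for the middle pin's left edge, which was 9 pixels off. The final scene picture shows the brown pin still at the bottom, the bystanders in view and the look-alikes where they were, and the arm clear. That picture did not cover the right side of the bench, where the wrench and socket lie.

**What disagreed:** The real fingertips sat about 33 mm farther back than the reported TCP. My first approach therefore passed over the left pin without moving it. I found this in the wrist and scene pictures, lowered the tool 28 mm and pushed again. I found no sign of either pin running back during the pushes.

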